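# Clamp the slicing disc with its quarter-turn knob

## Task

Fit the clamp knob from the red chopping board on to the drive hub of the vegetable cutter: set it upright on the hub, turn it gently backwards (anticlockwise from above) until it drops into the thread, then forwards (clockwise) to the stop so that it presses the sprung slicing disc fully home, and let go. Do not force the knob up or down or against its stops: the drive shaft behind it is delicate. Leave the knife, the pepper and the bowl where they are.

Things in the scene. Friction and masses are not known exactly. Their poses are not given: they have to be found in the camera images.
- knob_bar (a point): Middle of the orange wing bar of the loose black clamp knob, where to grip: bar 64 mm long along x, 14 wide along y, 32 high, on a round skirt 78 mm across and 42 high. On the knob's axis (z up), 63 mm above the skirt's lower rim, 21 above its top face, 11 below the bar's top. About 120 g.
- knob_foot (a point): Centre of the knob's lower rim, 63 mm below knob_bar, same axes. The skirt is hollow from below: bore 66 mm, 37 deep, with four 6 mm pins pointing inwards along +x, -x, +y, -y, their centres 7 mm above the rim, 50 mm free between their ends. It fits equally at every quarter turn.
- shaft_axis (a point): On the vertical axis of the cutter's drive hub, at the height of the knob's lower rim when fully tight. Fixed to the white cutter base (180 x 180 mm, grey round top 172 across); x, y are the base's axes: the thread starts (four, 90 degrees apart) stopped at any angle to them. Set on at a chance angle, the knob's pins rest on flat crests, rim about 17 mm above this point.
- hub_tip (a point): Centre of the hub's flat top (28 mm across, a cone widening to 44 mm), 36 mm above shaft_axis; hub 60 mm across its thread; radial play in the knob 3 mm. Pins on the crests: forwards is soon blocked by upright teeth; backwards, within a quarter turn, they reach 11 mm wide gaps and the knob drops 12 mm on to the disc; a few degrees further back teeth block. One time in eight it drops at once.
- disc_top (a point): Centre of the upper face of the sprung steel slicing disc (176 mm across); moves with it; 5 mm above shaft_axis when free. A dropped-in knob rests on it. From there forwards: 15 to 30 degrees free, then the thread pulls knob and disc down 5 mm over some 30 degrees, then 11 degrees level to a hard stop, 57 to 71 degrees in all. On the level part it stays tight when released.
- disc (a joint): How far the slicing disc is pressed down against its spring, m: 0 free (raised), about 0.005 when clamped home by the knob. The spring needs about 2.3 N more than the disc's weight to start, about 5 N at home.
- hub (a joint): Twist of the drive hub under load, rad, 0 at rest, positive anticlockwise from above; springy, 3 N m per rad. Damaged beyond 0.2 rad (0.6 N m) either way; normal tightening needs some 0.1 to 0.3 N m. More than 45 N between knob and hub also does damage.
- bowl_rim (a point): Centre of the mouth of the white bowl with diced pepper, 84 mm across, 45 mm high, on the counter; leave alone.
- pepper: Yellow bell pepper standing on the board, 80 mm across, 92 mm high with its stalk, origin at the centre of its underside; leave alone.
- knife: Chef's knife lying flat on the board, 280 mm long along its x (blade to +x), handle 22 mm wide and 18 mm high, origin near the middle at its underside; leave alone.
Mind the look-alikes: they are no part of the job. Of the things that look like the part that bears knob_bar, the middle-sized one is meant.

How it is judged:
On the way:
1. the knob has dropped into the thread, on the axis (horizontal distance between knob_foot and shaft_axis below 0.005 m and z of knob_foot in the frame of shaft_axis below 0.009 m), for 0.1 s.
At the end, for the whole second after the job is handed in: The released knob stands upright (within 0.06 rad) and still on the hub, within 5 mm of its axis, its rim no more than 1.5 mm above the home height, and the disc stays pressed down by at least 3.8 mm (horizontal distance between knob_foot and shaft_axis below 0.005 m and z of knob_foot in the frame of shaft_axis below 0.0015 m and value of joint disc above 0.0038 m and angle between knob_foot's own z axis and vertical below 0.06 rad and linear speed of knob below 0.02 m/s); the robot touches nothing.
It fails at once if the drive shaft is strained: the hub is twisted by more than 0.2 rad either way (value of joint hub above 0.2 rad or value of joint hub below -0.2 rad).
It fails at once if the knob bears on the hub with more than 45 N (contact force between knob and hub above 45 N).
It fails at once if the knife, pepper or bowl is moved by more than 20 mm (distance of any of knife, pepper, bowl_rim from where it was at the start of the episode above 0.02 m).
It also fails if it takes over 61 s, if anything falls off the work surface, if the arm or the gripper's body presses on something with over 40 N, if the wrist force passes 120 N, or if a joint passes its speed limit or range.

## Robot

A 7-joint arm with a two-finger parallel gripper is mounted at the origin on the work surface. World frame = base frame: x ahead of the robot, y to its left, z up, the work surface at z = 0. Lengths are in m, angles in rad, forces in N, time in s.
With the tool pointing down it reaches from about 0.425 to 0.925 m from the base axis. Payload 6.8 kg.
Tool frame: the origin (TCP) lies at the very end of the fingers, on their centre line; the grasp point (between the pads) lies 19 mm behind it (ctrl.tcp_to_grasp is the distance from the TCP to the grasp point, in m); z points along the fingers, y is the line along which they close (so a half turn about z gives the same grasp; the last joint's range is limited). The gripper opens to 85 mm and grips with 20 to 120 N. Pads are 22 mm wide; open, the fingers measure 114 mm over their backs; the gripper's body (76 mm by 85 mm) begins 54 mm behind the grasp point. The pads swing forward as they close: fully open they stand 13 mm farther back than shut.
Start: joints at [-1.329, 0.477, 0.022, 1.555, -0.011, 1.109, -0.083], TCP at [0.231, 0.634, 0.211] pointing down, gripper open.
Joint ranges: [-2.96, 2.96], [-0.34, 2.1], [-1.41, 1.46], [0.24, 2.44], [-1.37, 4.51], [0.17, 1.92], [-2.96, 2.96]. Speed limits (rad/s): [2.39, 2.39, 3.14, 3.14, 3.14, 3.14, 3.14].

## Interface

Orientations are given as [roll, pitch, yaw] about the fixed x, y, z axes, in that order (R = Rz(yaw) Ry(pitch) Rx(roll)).
In Python, from cell import ctrl, eyes, finder gives the robot as it stands.
- The arm moves only by the shell command python3 -m handwheel 'ROWS' [FORCE]. ROWS is JSON, a list of rows, each a list of 5 numbers: the opening in per cent of the stroke, from 0 (shut) to 100 (fully open), then the shift along the tool's x, y, z in cm, then the turn about the tool's z in rad. A call has 1 to 8 rows; each row shifts and turns the commanded pose from where the row before left it, along the tool's axes as they then stand; what a row does not reach is not made up. A row lasts 1/12 s, in which the tool goes at most 41.7 mm and 7.16 degrees, less where a joint would pass 70% of its speed; a pose out of reach is approached as far as the arm can. A call is refused whole if a number of a shift passes 4.17 or a number of a turn 0.125, either way. A call with a gripper value outside its range is refused whole. The fingers move at their own pace and stop on an object; FORCE is the grip in N (left out, the last holds). Time passes only in rows, so rows that do not move let the fingers close. It gives the time, the measured TCP pose, the force, the opening and the grip force at its end, in the units of the state.
- ctrl.get_state(): the state, without advancing time (a new reading comes with each control period).
- eyes.camera(name): name is "side" or "top"; returns (picture, depth): 420x560x3 uint8, blue, green, red; 420x560 float32, m along the optical axis (not along the pixel's ray), 0 where there is no reading.
- eyes.camera_model(name): a dict with "intrinsics" (3x3 intrinsics, pixels), "origin" and "attitude" of the camera in the world. Camera axes: x right, y down, z forward; pixel columns grow to the right and rows downward; lengths in m; the calibration is good to about 2 mm. A picture is of the moment at which its call begins. camera_model takes no time and is no camera call.
- ctrl.job_done(): hands the job in; it is judged then, once.
Trained networks look in the newest picture that a camera, given by its name, has taken for a name from the list of things; names that differ only in an ending like _2 or _b are one class to them, and where a whole thing is asked for, a point or a joint stands for the part that bears it (a point fixed in the world has none). Each returns a list of dicts, best first, with "score" (0 to 1); they miss things now and then, are a little off and sometimes report something else, mostly with a low value. They report only what shows in the picture. A call takes as long as a camera call. They do not tell look-alikes from the thing itself.
- finder.find_in(camera, query): "rect" ([left, top, right, bottom] in pixels, round what is visible of it).
- finder.masks_of(camera, query): "pixels" (420x560 bool, what is visible of it) and "rect" ([left, top, right, bottom] in pixels, round what is visible of it).
- finder.mark_of(camera, query): "centre" ([row, column] in pixels: a listed point, or the origin of a listed thing).
The state is a dict: "clock": time; "joints": joint angles; "qd": joint speeds; "joint_torque": joint torques, N m; "tcp_pos": TCP position; "tcp_rot": TCP orientation; "wrist_force": force on the tool from outside, world axes, zero at the start; "torque": the same for the moment, N m; "width": finger opening in m; "finger_force": force on a finger pad.
Only numpy, scipy, OpenCV 4.12 (cv2) and the standard library are available. Lean on these libraries where they do the work, as an engineer would, in place of code of your own. Each camera call takes 0.05 s, during which the arm holds its last target. There are 200 camera calls.

## Working session

There is one attempt and no reset: what is moved stays moved. The work goes in short steps, Python scripts to look and compute and a shell command to move; the robot and the scene stay as the last step left them, time stands still between calls to the robot, and variables do not carry over. Pictures are saved under pics/ and viewed, at most 10 in all, crops included, and the job is handed in when it is done.

```bash
ls; mkdir -p pics; cat > h.py <<'E'
import numpy as np, cv2
from cell import ctrl, eyes, finder
def model(n):
    m=eyes.camera_model(n); R=np.array(m["attitude"],float); 
    if R.shape!=(3,3):
        from scipy.spatial.transform import Rotation as S
        R=S.from_euler('xyz',R).as_matrix() if R.size==3 else None
    return np.array(m["intrinsics"]),np.array(m["origin"]),R
def pix2w(n,r,c,d):
    K,o,R=model(n); return o+R@(np.linalg.inv(K)@[c,r,1]*d)
def cloud(n,depth):
    K,o,R=model(n); r,c=np.mgrid[:420,:560]; p=np.stack([c,r,np.ones_like(c)],-1)@np.linalg.inv(K).T*depth[...,None]
    return p@R.T+o
def tri(a,b):  # [(cam,row,col)]
    A=[];B=[]
    for n,r,c in (a,b):
        K,o,R=model(n); v=R@(np.linalg.inv(K)@[c,r,1]); v/=np.linalg.norm(v); P=np.eye(3)-np.outer(v,v); A.append(P);B.append(P@o)
    x=np.linalg.lstsq(np.vstack(A),np.hstack(B),rcond=None)[0]; return x, np.linalg.norm(np.vstack(A)@x-np.hstack(B))
E
python3 - <<'E'
from h import *
ims=[]
for n in("top","side"):
    p,d=eyes.camera(n); np.savez(f"{n}0.npz",p=p,d=d); cv2.imwrite(f"pics/{n}0.png",p)
    print(n,eyes.camera_model(n))
    for q in("knob_bar","knob_foot","shaft_axis","hub_tip","disc_top"):
        C=cloud(n,d)
        for x in finder.mark_of(n,q)[:4]:
            r,c=x["centre"]; i,j=int(round(r)),int(round(c)); print(n,q,round(x["score"],2),np.round([r,c],1),C[min(i,419),min(j,559)].round(4))
print(ctrl.get_state())
E
```

```text
pics
top {'intrinsics': array([[542.43178367,   0.        , 266.9951974 ],
       [  0.        , 542.43178367, 209.12573179],
       [  0.        ,   0.        ,   1.        ]]), 'origin': array([0.39850333, 0.02376835, 1.45168085]), 'attitude': array([-3.03983338,  0.01641156, -1.56328289])}
top knob_bar 0.65 [248.  136.1] [0.4382 0.3853 0.054 ]
top knob_bar 0.62 [228.5 197.3] [0.4889 0.2241 0.084 ]
top knob_foot 0.74 [246.  139.6] [0.4433 0.3743 0.0569]
top knob_foot 0.68 [227.7 199.3] [0.49   0.2213 0.068 ]
top knob_foot 0.63 [225.5 199.2] [0.4952 0.2215 0.0676]
top knob_foot 0.59 [158.1 189.9] [0.6689 0.246  0.083 ]
top shaft_axis 0.72 [189.9 372.8] [ 0.5773 -0.207   0.1633]
top disc_top 0.6 [191.2 372.5] [ 0.5758 -0.2058  0.1567]
side {'intrinsics': array([[532.63807624,   0.        , 278.98409481],
       [  0.        , 532.63807624, 203.50796964],
       [  0.        ,   0.        ,   1.        ]]), 'origin': array([ 0.27748179, -0.87534022,  0.93536905]), 'attitude': array([-2.28524637, -0.01618239, -0.25534676])}
side knob_bar 0.89 [146.8 214.3] [0.4286 0.3824 0.0575]
side k
[... 354 characters left out ...]
nts': array([-1.32909468,  0.4769815 ,  0.02236112,  1.55539348, -0.01150293,
        1.10927463, -0.0831136 ]), 'qd': array([-7.21092027e-05, -5.42958958e-04, -1.50769144e-05, -1.61441463e-03,
        8.82891837e-04,  9.25040402e-04, -1.67952326e-03]), 'joint_torque': array([-4.32460147e-04, -5.96014202e+01,  1.60526332e+00, -2.81416261e+01,
        1.23715826e-02,  1.80375162e-03,  2.99864018e-05]), 'tcp_pos': array([0.23130863, 0.63416169, 0.21072233]), 'tcp_rot': array([ 3.14152454e+00, -4.02519530e-05,  2.79178961e+00]), 'wrist_force': array([ 0.83662798, -0.22395444, -0.55963676]), 'torque': array([0.01707019, 0.02015414, 0.00113657]), 'finger_force': 0.0, 'width': 0.08544519584624133}
```

```bash
python3 - <<'E'
from h import *
a=np.load("top0.npz")["p"];b=np.load("side0.npz")["p"]
cv2.imwrite("pics/c1.png",cv2.resize(a[70:320,60:460],None,fx=2,fy=2)); 
E
```

```text
(no output)
```

View pics/c1.png

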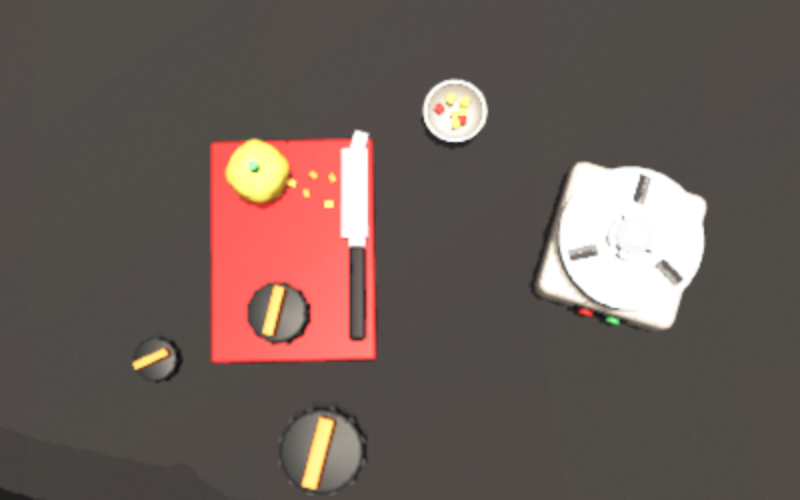

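View pics/side0.png

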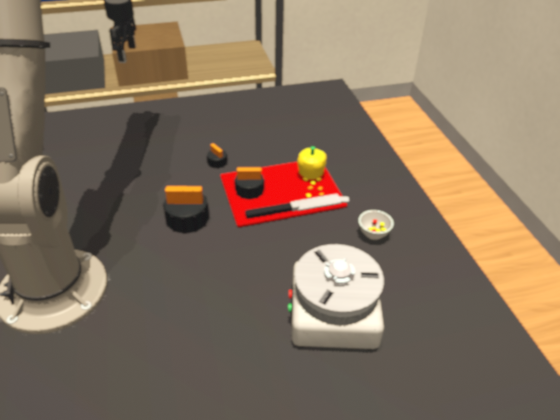

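The top view shows the middle-sized knob on the board at about row 226, col 198, with a smaller one at (249,138) and a larger one at (296,220). The cutter hub is at about (189,375). The side view agrees: knob (175,249), hub (270,340).

```bash
cat > meas.py <<'E'
from h import *
def orange(n,p,d,box):
    C=cloud(n,d); hsv=cv2.cvtColor(p,cv2.COLOR_BGR2HSV)
    m=(hsv[...,0]>5)&(hsv[...,0]<24)&(hsv[...,1]>150)&(hsv[...,2]>120)
    w=np.zeros_like(m); w[box[0]:box[1],box[2]:box[3]]=1
    return m&w,C
E
python3 - <<'E'
from meas import *
for n,box in(("top",(208,245,180,220)),("side",(160,190,232,268))):
    f=np.load(f"{n}0.npz"); m,C=orange(n,f["p"],f["d"],box)
    P=C[m]; print(n,m.sum(),np.percentile(P,[2,50,98],axis=0).round(4))
    t=P[P[:,2]>np.percentile(P[:,2],98)-0.008] 
    (c,s,a)=cv2.minAreaRect((t[:,:2]*1000).astype(np.float32)); e=np.linalg.eigh(np.cov(t[:,:2].T))[1][:,1]
    print("toppart",len(t),np.round(t.mean(0),4),"rect",c,s,a,"yaw",np.arctan2(e[1],e[0]))
    # disc & hub
    D=C.reshape(-1,3); r=np.hypot(D[:,0]-.577,D[:,1]+.21); col=f["p"].reshape(-1,3)
    for lo,hi in((.0,.14),(.14,.15),(.15,.16),(.16,.17),(.17,.18),(.18,.19),(.19,.2),(.2,.21)):
        k=(r<.12)&(D[:,2]>lo)&(D[:,2]<hi)
        if k.sum()>5: 
            cc,ss,aa=cv2.minAreaRect((D[k][:,:2]*1000).astype(np.float32)); print(lo,k.sum(),np.round(cc,1),np.round(ss,1),round(aa,1),D[k].mean(0).round(4))
    # board height
    k=(abs(D[:,0]-.45)<.2)&(abs(D[:,1]-.2)<.2)&(col[:,2]>150)&(col[:,1]<60)&(col[:,0]<60); print("board",np.median(D[k],axis=0).round(4))
    k=(abs(D[:,0]-.3)<.05)&(abs(D[:,1]+.2)<.1); print("table z",np.median(D[k][:,2]))
E
```

```text
top 29 [[0.466  0.2147 0.0513]
 [0.4927 0.2224 0.0748]
 [0.5328 0.2347 0.085 ]]
toppart 8 [0.4866 0.2244 0.0816] rect (490.0642395019531, 221.74656677246094) (7.965486526489258, 55.37361145019531) 67.57304382324219 yaw 2.809054316021384
0.0 5302 [ 567.1 -207.1] [238.2 218.3] 73.1 [ 0.5718 -0.2031  0.1038]
0.14 188 [ 584.9 -217. ] [57.1 57. ] 33.9 [ 0.5833 -0.2152  0.1454]
0.15 187 [ 584.9 -217.5] [42.3 43.1] 7.2 [ 0.5837 -0.2169  0.1556]
0.16 62 [ 586.1 -215.7] [31.6 26.5] 0.0 [ 0.5849 -0.2153  0.1621]
board [0.4902 0.1969 0.0076]
table z -0.0012769423978342687
side 296 [[ 0.4644  0.2092 -0.0006]
 [ 0.497   0.2192  0.0749]
 [ 0.5475  0.3436  0.0883]]
toppart 113 [0.4929 0.2107 0.0923] rect (371.5746154785156, -317.45745849609375) (1129.7550048828125, 63.24505615234375) 77.222412109375 yaw 1.3750881220146172
0.0 8557 [ 569.5 -228.1] [200.7 238.4] 68.7 [ 0.5614 -0.2542  0.0927]
0.14 232 [ 582.9 -222.9] [57.8 58.6] 39.4 [ 0.578  -0.2307  0.1459]
0.15 223 [ 585.2 -222. ] [48.9 44.4] 4.1 [ 0.5813 -0.2278  0.1553]
0.16 113 [ 583.1 -221. ] [29.4 27.9] 72.2 [ 0.5831 -0.222   0.1617]
board [0.5548 0.1958 0.0121]
table z 0.00021002142579196192
```

```bash
cat >> meas.py <<'E'
def plane_pts(n,rc,z):
    K,o,R=model(n); rc=np.atleast_2d(rc); v=np.c_[rc[:,1],rc[:,0],np.ones(len(rc))]@np.linalg.inv(K).T@R.T
    return (o+v*((z-o[2])/v[:,2])[:,None])[:,:2]
def bar_mask(n,p,box):
    b,g,r=[p[...,i].astype(int) for i in range(3)]
    m=(r>150)&(r-b>80)&(g>60)&(g-b>25); w=np.zeros_like(m); w[box[0]:box[1],box[2]:box[3]]=1
    m=(m&w).astype(np.uint8); k,l,s,c=cv2.connectedComponentsWithStats(m); i=1+np.argmax(s[1:,4]); return l==i
E
python3 - <<'E'
from meas import *
for n,box,zz in(("top",(208,245,180,220),.085),("side",(160,190,232,268),.07)):
    f=np.load(f"{n}0.npz"); m=bar_mask(n,f["p"],box); rc=np.argwhere(m); C=cloud(n,f["d"])
    xy=plane_pts(n,rc,zz); c,s,a=cv2.minAreaRect((xy*1000).astype(np.float32)); e=np.linalg.eigh(np.cov(xy.T))[1][:,1]
    print(n,len(rc),rc.mean(0),"bar xy",xy.mean(0).round(4),np.round(c,1),np.round(s,1),a,"yaw",np.arctan2(*e[::-1]), "z",np.percentile(C[m][:,2],[5,50,95]).round(4))
    h,o,R=f["p"],0,0
# skirt in top: dark pixels round the knob on red board
f=np.load("top0.npz");p=f["p"].astype(int); m=(p.max(2)<95)|bar_mask("top",f["p"],(208,245,180,220)); w=np.zeros_like(m);w[205:250,175:223]=1
m=(m&w).astype(np.uint8);k,l,s,c=cv2.connectedComponentsWithStats(m);i=1+np.argmax(s[1:,4]);print("knob blob",s[i],c[i])
cn=max(cv2.findContours((l==i).astype(np.uint8),0,1)[0],key=len);cc,rr=cv2.minEnclosingCircle(cn);print(cc,rr, plane_pts("top",[cc[1],cc[0]],.045))
# hub flat top by circle/edge: top-plane fit using depth
for n in("top","side"):
    f=np.load(f"{n}0.npz");C=cloud(n,f["d"]).reshape(-1,3); r=np.hypot(C[:,0]-.5845,C[:,1]+.2185)
    for z,lo,hi in((.132,.127,.138),(.163,.158,.170)):
        k=(C[:,2]>lo)&(C[:,2]<hi)&(r<(.1 if z<.15 else .03)); q=C[k]; cc,rr=cv2.minEnclosingCircle((q[:,:2]*1000).astype(np.float32)); print(n,z,k.sum(),np.round(cc,1),round(rr,1),np.median(q[:,2]).round(4))
    for q in("hub_tip","knob_bar"):
      print(n,q,[(np.round(x["centre"],1),round(x["score"],2)) for x in finder.mark_of(n,q)])
E
```

```text
top 164 [224.59146341 196.23170732] bar xy [0.4975 0.2261] [497.3 225.8] [16.1 65.6] 77.13966369628906 yaw 2.9153336111793196 z [0.0704 0.0845 0.0895]
side 161 [169.62732919 248.47204969] bar xy [0.4987 0.2395] [499.3 234.6] [35.  69.6] 78.85594940185547 yaw 2.9559346338053576 z [-0.0001  0.0829  0.0881]
knob blob [184 212  31  29 328] [196.59146341 226.09146341]
(199.0, 226.10714721679688) 15.552227020263672 [[0.49649886 0.22469398]]
top 0.132 2654 [ 584.8 -217.6] 88.3 0.1297
top 0.163 109 [ 585.9 -216.2] 18.2 0.1604
top hub_tip []
top knob_bar [(array([248. , 136.1]), 0.65), (array([228.5, 197.3]), 0.62)]
side 0.132 4016 [ 585.1 -221.4] 90.0 0.1305
side 0.163 172 [ 583.8 -223.3] 17.4 0.1606
side hub_tip []
side knob_bar [(array([146.8, 214.3]), 0.89), (array([193.3, 184.5]), 0.87), (array([171.9, 251.2]), 0.79)]
```

```bash
cat > to.py <<'E'
import sys,numpy as np
from cell import ctrl
from scipy.spatial.transform import Rotation as S
s=ctrl.get_state(); t=np.array([float(v) for v in sys.argv[1:4]])
R=S.from_euler('xyz',s["tcp_rot"]).as_matrix(); print("shift cm",(R.T@(t-s["tcp_pos"])*100).round(2),"rot",s["tcp_rot"].round(4),"pos",s["tcp_pos"].round(4),"j",s["joints"].round(3),"F",s["wrist_force"].round(1),"T",s["torque"].round(3),"w",round(s["width"],4),"ff",round(s["finger_force"],1),"t",round(s["clock"],2))
if len(sys.argv)>4: print("turn",-(float(sys.argv[4])-s["tcp_rot"][2]))
E
python3 -m handwheel '[[70,0,0,0,-0.123]]'; python3 to.py 0.4975 0.2255 0.18 2.915
```

```text
clock: 0.88
tcp_pos: [0.2312, 0.6342, 0.2107]
tcp_rot: [-3.142, 0.0, 2.914]
wrist_force: [-0.3, -0.2, -0.7]
width: 0.0755
finger_force: 0.0
shift cm [-35.15 -33.82   3.08] rot [-3.1416e+00  2.0000e-04  2.9145e+00] pos [0.2312 0.6342 0.2107] j [-1.311  0.477 -0.003  1.554  0.002  1.11   0.029] F [-0.3 -0.2 -0.7] T [ 0.018 -0.072 -0.047] w 0.0755 ff 0.0 t 0.88
turn -0.0005374016817882854
```

```bash
python3 -m handwheel '[[70,-2.5,-2.4,0.2,0],[70,-2.5,-2.4,0.2,0],[70,-2.5,-2.4,0.2,0],[70,-2.5,-2.4,0.2,0],[70,-2.5,-2.4,0.2,0],[70,-2.5,-2.4,0.2,0],[70,-2.5,-2.4,0.2,0],[70,-2.5,-2.4,0.2,0]]' >/dev/null;  python3 -m handwheel '[[70,-2.5,-2.4,0.2,0],[70,-2.5,-2.4,0.2,0],[70,-2.5,-2.4,0.2,0],[70,-2.5,-2.4,0.2,0],[70,-2.5,-2.4,0.2,0],[70,-2.5,-2.4,0.2,0],[70,0,0,0,0]]'; python3 to.py 0.4975 0.2255 0.105 2.915
```

```text
clock: 2.13
tcp_pos: [0.5007, 0.2202, 0.1828]
tcp_rot: [-3.139, 0.003, 2.904]
wrist_force: [0.1, -1.0, -0.1]
width: 0.0599
finger_force: 0.0
shift cm [0.46 0.46 7.78] rot [-3.1389e+00  2.8000e-03  2.9045e+00] pos [0.5007 0.2202 0.1828] j [-0.669  0.297  0.167  1.903 -0.055  0.946  0.858] F [ 0.1 -1.  -0.1] T [-0.04  -0.012  0.027] w 0.0599 ff 0.0 t 2.13
turn -0.010506828379102107
```

```bash
python3 -m handwheel '[[70,0,0,2.5,0],[70,0,0,2.5,0],[70,0,0,2,0],[70,0,0,0,0]]' ; python3 - <<'E'
from meas import *
p,d=eyes.camera("side"); np.savez("side1.npz",p=p,d=d); cv2.imwrite("pics/s1.png",cv2.resize(p[90:240,170:370],None,fx=4,fy=4))
t,e=eyes.camera("top"); np.savez("top1.npz",p=t,d=e)
E
python3 to.py 0.4975 0.2255 0.058 2.915
```

```text
clock: 2.47
tcp_pos: [0.4942, 0.2269, 0.1092]
tcp_rot: [-3.137, -0.005, 2.915]
wrist_force: [-1.1, -0.5, 0.6]
width: 0.0601
finger_force: 0.0
shift cm [-0.16 -0.22  5.47] rot [-3.1408e+00 -8.0000e-04  2.9148e+00] pos [0.4965 0.2281 0.1127] j [-0.663  0.387  0.147  1.963 -0.077  0.798  0.871] F [0.9 0.5 0.8] T [ 0.018 -0.012 -0.036] w 0.0598 ff 0.0 t 2.57
turn -0.00020295647387724713
```

View pics/s1.png

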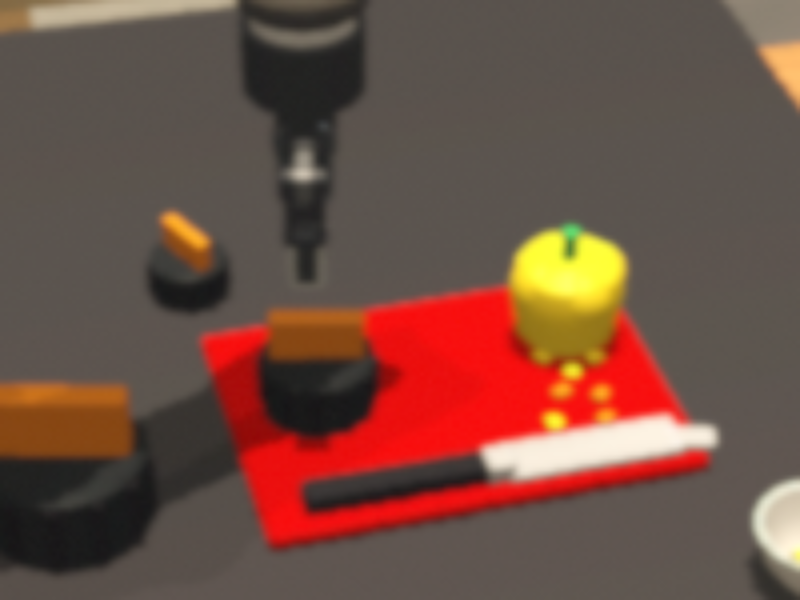

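The fingertips hang just above the knob bar at crop (308,280). The bar centre is at (317,335), slightly to the right.

```bash
cat >> meas.py <<'E'
def proj(n,P):
    K,o,R=model(n); q=K@(R.T@(np.array(P)-o)); return np.array([q[1],q[0]])/q[2]
E
python3 - <<'E'
from meas import *
print("tcp proj",proj("side",[.4965,.2281,.1127]), "seen 160,247")
for z in(.09,.084,.074,.052): print(z,proj("side",[.4975,.2255,z]))
f=np.load("side0.npz"); m=bar_mask("side",f["p"],(160,190,232,268)); rc=np.argwhere(m); print(rc.min(0),rc.max(0),rc.mean(0))
for x in(.4975,.500,.503): print(x,proj("side",[x,.2255,.073]))
E
```

```text
tcp proj [159.25983094 248.21704968] seen 160,247
0.09 [166.77275895 248.98493123]
0.084 [168.59534821 249.03209478]
0.074 [171.6104194  249.11011643]
0.052 [178.14597047 249.27923832]
[167 236] [175 262] [169.62732919 248.47204969]
0.4975 [171.91038656 249.11787875]
0.5 [171.77666684 250.04125268]
0.503 [171.61632885 251.14843357]
```

```bash
python3 -m handwheel '[[60,-0.2,-0.2,1.8,0],[60,0,0,1.8,0],[60,0,0,1.8,0],[60,0,0,0,0],[60,0,0,0,0]]' 40; python3 to.py 0.4985 0.2255 0.058 2.915
```

```text
clock: 2.98
tcp_pos: [0.4987, 0.226, 0.0597]
tcp_rot: [3.141, 0.0, 2.915]
wrist_force: [-1.1, 0.5, 0.4]
width: 0.0514
finger_force: 0.0
shift cm [ 0.01 -0.05  0.17] rot [3.1412e+00 4.0000e-04 2.9149e+00] pos [0.4987 0.226  0.0597] j [-0.645  0.467  0.133  1.994 -0.095  0.686  0.892] F [-1.1  0.5  0.4] T [0.031 0.005 0.001] w 0.0514 ff 0.0 t 2.98
turn -0.00013786819336747413
```

```bash
python3 -m handwheel '[[0,0,0,0,0],[0,0,0,0,0],[0,0,0,0,0],[0,0,0,0,0],[0,0,0,0,0],[0,0,0,0,0],[0,0,0,0,0]]' 40; python3 to.py 0.4985 0.2255 0.058 2.915
```

```text
clock: 3.57
tcp_pos: [0.4991, 0.2259, 0.06]
tcp_rot: [3.14, 0.001, 2.914]
wrist_force: [-1.5, -1.4, 7.5]
width: 0.0124
finger_force: 41.0
shift cm [ 0.05 -0.05  0.2 ] rot [3.1403e+00 1.4000e-03 2.9145e+00] pos [0.4991 0.2259 0.06  ] j [-0.645  0.466  0.134  1.994 -0.095  0.685  0.892] F [-1.5 -1.4  7.5] T [-0.175  0.254  0.028] w 0.0124 ff 41.0 t 3.57
turn -0.00051759228231818
```

```bash
python3 -m handwheel '[[0,0,0,-0.5,0],[0,0,0,-2,0],[0,0,0,-3,0],[0,0,0,-3,0],[0,0,0,-4,0],[0,0,0,-4,0],[0,0,0,-3.5,0],[0,0,0,0,0]]' 40; python3 to.py 0.585 -0.2195 0.26 2.915
python3 - <<'E'
from meas import *
for n in("side","top"):
    p,d=eyes.camera(n); np.savez(f"{n}2.npz",p=p,d=d)
    if n=="side": cv2.imwrite("pics/s2.png",cv2.resize(p[40:240,170:370],None,fx=3,fy=3))
E
```

```text
clock: 4.23
tcp_pos: [0.5018, 0.2273, 0.2667]
tcp_rot: [3.132, 0.009, 2.914]
wrist_force: [1.1, 0.9, -0.1]
width: 0.0126
finger_force: 40.0
shift cm [-18.17 -41.66   0.45] rot [3.1325 0.0089 2.9143] pos [0.5018 0.2273 0.2667] j [-0.685  0.213  0.173  1.807 -0.041  1.113  0.846] F [ 1.1  0.9 -0.1] T [ 0.042 -0.12  -0.01 ] w 0.0126 ff 40.0 t 4.23
turn -0.0007208289076792163
```

View pics/s2.png

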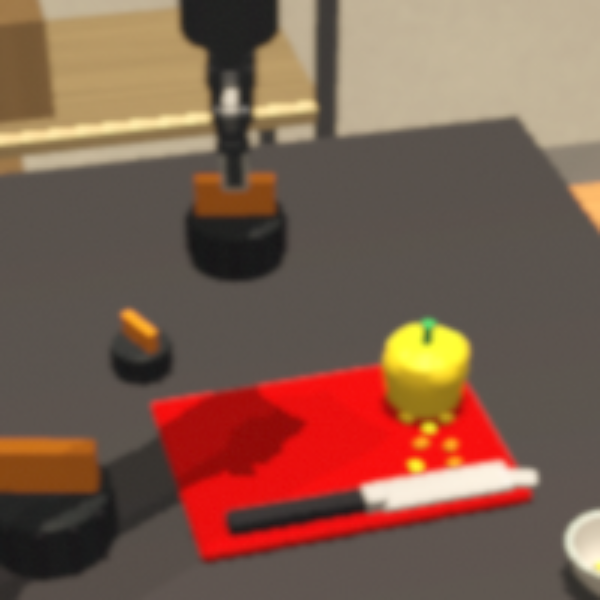

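```bash
python3 -m handwheel '[[0,-1.2,-2.7,0,0],[0,-1.4,-3.2,0,0],[0,-1.4,-3.2,0,0],[0,-1.4,-3.2,0,0],[0,-1.4,-3.2,0,0],[0,-1.4,-3.2,0,0],[0,-1.4,-3.2,0,0],[0,-1.4,-3.2,0,0]]' >/dev/null;  python3 -m handwheel '[[0,-1.4,-3.2,0,0],[0,-1.4,-3.2,0,0],[0,-1.4,-3.2,0,0],[0,-1.4,-3.2,0,0],[0,-1.4,-3.2,0,0],[0,-0.5,-1,0,0],[0,0,0,0,0],[0,0,0,0,0]]';python3 to.py 0.585 -0.2195 0.26 2.915
python3 -m handwheel '[[0,0,0,0,0.12],[0,0,0,0,0.12],[0,0,0,0,0.12],[0,0,0,0,0.12],[0,0,0,0,0.12],[0,0,0,0,0.12],[0,0,0,0,0.12],[0,0,0,0,0.12]]' >/dev/null;python3 -m handwheel '[[0,0,0,0,0.12],[0,0,0,0,0.12],[0,0,0,0,0.12],[0,0,0,0,0.12],[0,0,0,0,0],[0,0,0,0,0],[0,0,0,0,0]]';python3 to.py 0.585 -0.2195 0.25
```

```text
clock: 5.67
tcp_pos: [0.5828, -0.2261, 0.2567]
tcp_rot: [3.141, -0.004, 2.913]
wrist_force: [-0.1, 0.7, -2.0]
width: 0.0123
finger_force: 40.0
shift cm [-0.06  0.69 -0.33] rot [ 3.1414 -0.0036  2.9133] pos [ 0.5828 -0.2261  0.2567] j [-0.044  0.376  0.42   1.647 -0.164  1.157  1.76 ] F [-0.1  0.7 -2. ] T [ 0.006 -0.055 -0.016] w 0.0123 ff 40.0 t 5.67
turn -0.0016992341896702179
clock: 6.92
tcp_pos: [0.5839, -0.2247, 0.2582]
tcp_rot: [-3.141, -0.001, 1.48]
wrist_force: [-0.4, 1.0, -1.6]
width: 0.0123
finger_force: 40.0
shift cm [0.53 0.06 0.82] rot [-3.1408e+00 -8.0000e-04  1.4799e+00] pos [ 0.5839 -0.2247  0.2582] j [-0.263  0.427  0.734  1.66  -0.306  1.174  0.455] F [-0.4  1.  -1.6] T [-0.08   0.028 -0.046] w 0.0123 ff 40.0 t 6.92
```

```bash
python3 -m handwheel '[[0,0.3,0,1.2,0],[0,0.2,0.1,1.2,0],[0,0,0,1.2,0],[0,0,0,0,0],[0,0,0,0,0]]';python3 to.py 0.585 -0.2195 0.222
python3 - <<'E'
from meas import *
for n,s in(("side",(190,330,270,410)),("top",(120,260,300,440))):
    p,d=eyes.camera(n); np.savez(f"{n}3.npz",p=p,d=d)
    cv2.imwrite(f"pics/{n}3.png",cv2.resize(p[s[0]:s[1],s[2]:s[3]],None,fx=4,fy=4,interpolation=cv2.INTER_CUBIC))
t=ctrl.get_state()["tcp_pos"]
print(proj("side",t),proj("side",t-[0,0,.05]),proj("side",[.585,-.2195,.161]),proj("side",[.585,-.2195,.127]))
E
```

```text
clock: 7.33
tcp_pos: [0.5845, -0.221, 0.2212]
tcp_rot: [-3.139, -0.0, 1.475]
wrist_force: [-0.2, -0.5, -1.5]
width: 0.0124
finger_force: 40.0
shift cm [ 0.15  0.03 -0.08] rot [-3.1388e+00 -2.0000e-04  1.4751e+00] pos [ 0.5845 -0.221   0.2212] j [-0.255  0.46   0.716  1.704 -0.331  1.106  0.465] F [-0.2 -0.5 -1.5] T [-0.026 -0.057  0.053] w 0.0124 ff 40.0 t 7.33
[243.0399444  343.26147117] [261.18003591 340.81690905] [264.50208983 339.71231209] [276.02701836 338.17289767]
```

View pics/side3.png

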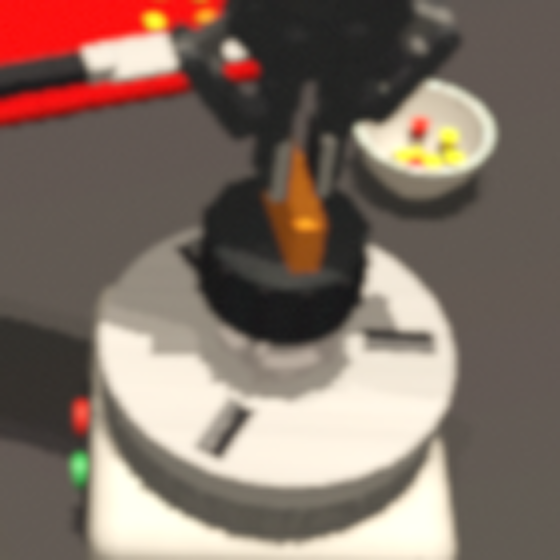

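View pics/top3.png

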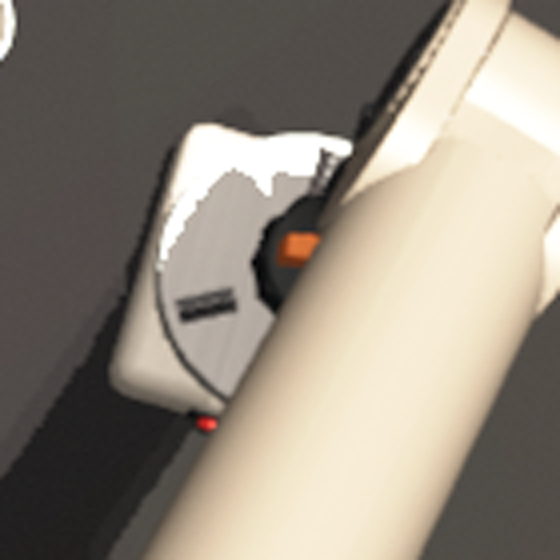

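The knob hangs over the disc. In the side crop its skirt spans cols 200–368 (centre 284), and the disc spans 97–457 (centre 277). The top view is mostly hidden by the arm. Next I fit the knob and hub in the same side camera frame.

```bash
cat > fit.py <<'E'
from meas import *
from scipy.optimize import least_squares, minimize
def hull_mask(n,x,y,z0,z1,r):
    a=np.linspace(0,2*np.pi,73); pts=np.array([proj(n,[x+r*np.cos(t),y+r*np.sin(t),z])[::-1] for z in(z0,z1) for t in a])
    m=np.zeros((420*8,560*8),np.uint8); cv2.fillConvexPoly(m,cv2.convexHull(np.round((pts+.5)*8).astype(np.int32)),255); return cv2.resize(m,(560,420),interpolation=cv2.INTER_AREA)/255.
def knob(n,p,d,t):
    dark=(p.max(2)<75).astype(float); out=[]
    def cost(v):
        M=hull_mask(n,v[0]/1e3,v[1]/1e3,v[2]/1e3,v[2]/1e3+.042,.039); r0=int(proj(n,[v[0]/1e3,v[1]/1e3,v[2]/1e3+.042])[0])+3
        s=slice(r0,r0+40); c=slice(270,410) ; return ((M[s,c]-dark[s,c])**2*W[s,c]).sum()
    W=np.ones_like(dark); M=hull_mask(n,t[0],t[1],t[2]-.055,t[2]-.01,.039); W=(cv2.dilate(M,np.ones((11,11)))>0)*1.
    r=minimize(cost,[t[0]*1e3,t[1]*1e3,t[2]*1e3-50],method="Nelder-Mead",options=dict(initial_simplex=[[t[0]*1e3+a,t[1]*1e3+b,t[2]*1e3-50+c] for a,b,c in((-3,-3,-3),(5,0,0),(0,5,0),(0,0,5))],xatol=.05,fatol=.01))
    return r.x,r.fun
E
python3 - <<'E'
from fit import *
t=np.array([.5845,-.221,.2212])
f=np.load("side3.npz"); print("knob silhouette fit",*knob("side",f["p"],f["d"],t))
C=cloud("side",f["d"]); k=(f["p"].max(2)<75)&(C[...,2]>t[2]-.045)&(C[...,2]<t[2]-.014)&(np.hypot(C[...,0]-t[0],C[...,1]-t[1])<.055); q=C[k]
r=least_squares(lambda v:np.hypot(q[:,0]-v[0],q[:,1]-v[1])-.039,t[:2],loss="soft_l1",f_scale=.002);print("cloud cyl",k.sum(),r.x, np.median(abs(r.fun)))
for n in("side","top"):
    g=np.load(f"{n}0.npz"); C=cloud(n,g["d"]).reshape(-1,3); rr=np.hypot(C[:,0]-.5845,C[:,1]+.2195); q=C[(rr<.035)&(C[:,2]>.139)&(C[:,2]<.157)]
    # hub centre by disc-edge: bright mask with depth on disc
    q2=C[(rr<.1)&(C[:,2]>.1255)&(C[:,2]<.136)]; 
    a=np.arctan2(q2[:,1]+.2195,q2[:,0]-.5845); R=np.hypot(q2[:,0]-.5845,q2[:,1]+.2195); e=np.array([q2[(a>=b)&(a<b+.2)][np.argmax(R[(a>=b)&(a<b+.2)])] for b in np.arange(-3.14,3,.2)])
    s=least_squares(lambda v:np.hypot(e[:,0]-v[0],e[:,1]-v[1])-v[2],[.585,-.22,.088],loss="soft_l1",f_scale=.001); print(n,"disc edge",s.x.round(4),"z",np.median(q2[:,2]).round(4),"hub cone mean",q[:,:2].mean(0).round(4),cv2.minEnclosingCircle((q[:,:2]*1000).astype(np.float32)))
E
```

```text
Traceback (most recent call last):
  File "fit.py", line 12, in knob
    r=minimize(cost,[t[0]*1e3,t[1]*1e3,t[2]*1e3-50],method="Nelder-Mead",options=dict(initial_simplex=[[t[0]*1e3+a,t[1]*1e3+b,t[2]*1e3-50+c] for a,b,c in((-3,-3,-3),(5,0,0),(0,5,0),(0,0,5))],xatol=.05,fatol=.01))
  File "fit.py", line 9, in cost
    M=hull_mask(n,v[0]/1e3,v[1]/1e3,v[2]/1e3,v[2]/1e3+.042,.039); r0=int(proj(n,[v[0]/1e3,v[1]/1e3,v[2]/1e3+.042])[0])+3
  File "fit.py", line 4, in hull_mask
    a=np.linspace(0,2*np.pi,73); pts=np.array([proj(n,[x+r*np.cos(t),y+r*np.sin(t),z])[::-1] for z in(z0,z1) for t in a])
                                               ~~~~^^^^^^^^^^^^^^^^^^^^^^^^^^^^^^^^^^^
  File "meas.py", line 15, in proj
    K,o,R=model(n); q=K@(R.T@(np.array(P)-o)); return np.array([q[1],q[0]])/q[2]
          ~~~~~^^^
  File "h.py", line 4, in model
    m=eyes.camera_model(n); R=np.array(m["attitude"],float);
ValueError: time passes only in moves, steps and waits
```

```bash
sed -i 's/^def model/from functools import lru_cache\n@lru_cache\ndef model/' h.py
python3 - <<'E'
from fit import *
t=np.array([.5845,-.221,.2212])
f=np.load("side3.npz"); print("knob silhouette fit",*knob("side",f["p"],f["d"],t))
C=cloud("side",f["d"]); k=(f["p"].max(2)<75)&(C[...,2]>t[2]-.045)&(C[...,2]<t[2]-.014)&(np.hypot(C[...,0]-t[0],C[...,1]-t[1])<.055); q=C[k]
r=least_squares(lambda v:np.hypot(q[:,0]-v[0],q[:,1]-v[1])-.039,t[:2],loss="soft_l1",f_scale=.002);print("cloud cyl",k.sum(),r.x, np.median(abs(r.fun)))
for n in("side","top"):
    g=np.load(f"{n}0.npz"); C=cloud(n,g["d"]).reshape(-1,3); rr=np.hypot(C[:,0]-.5845,C[:,1]+.2195); q=C[(rr<.035)&(C[:,2]>.139)&(C[:,2]<.157)]
    q2=C[(rr<.1)&(C[:,2]>.1255)&(C[:,2]<.136)]; 
    a=np.arctan2(q2[:,1]+.2195,q2[:,0]-.5845); R=np.hypot(q2[:,0]-.5845,q2[:,1]+.2195); e=np.array([q2[(a>=b)&(a<b+.2)][np.argmax(R[(a>=b)&(a<b+.2)])] for b in np.arange(-3.14,3,.2)])
    s=least_squares(lambda v:np.hypot(e[:,0]-v[0],e[:,1]-v[1])-v[2],[.585,-.22,.088],loss="soft_l1",f_scale=.001); print(n,"disc edge",s.x.round(4),"z",np.median(q2[:,2]).round(4),"hub cone mean",q[:,:2].mean(0).round(4),cv2.minEnclosingCircle((q[:,:2]*1000).astype(np.float32)))
E
```

```text
knob silhouette fit [ 583.51766447 -217.20212569  171.41255511] 187.05062668204536
cloud cyl 429 [ 0.58115827 -0.22188016] 0.0009711743709003087
side disc edge [ 0.5838 -0.2209  0.0885] z 0.1305 hub cone mean [ 0.579 -0.23 ] ((583.1622314453125, -220.6668701171875), 31.281339645385742)
top disc edge [ 0.5848 -0.2175  0.0876] z 0.1292 hub cone mean [ 0.583  -0.2155] ((584.8640747070312, -216.9965057373047), 30.580188751220703)
```

```bash
python3 -m handwheel '[[0,0.2,0.11,0.6,0],[0,0,0,0.6,0],[0,0,0,0.6,0],[0,0,0,0.3,0],[0,0,0,0,0],[0,0,0,0,0]]';python3 to.py 0.5858 -0.219 0.196
python3 -m handwheel '[[0,0,0,0.2,0],[0,0,0,0.15,0],[0,0,0,0,0]]';python3 to.py 0.5858 -0.219 0.192
```

```text
clock: 7.93
tcp_pos: [0.5865, -0.2194, 0.2014]
tcp_rot: [-3.141, -0.0, 1.475]
wrist_force: [-0.1, -0.6, -1.3]
width: 0.0124
finger_force: 40.0
shift cm [ 0.03 -0.07  0.54] rot [-3.141  -0.      1.4746] pos [ 0.5865 -0.2194  0.2014] j [-0.249  0.48   0.705  1.723 -0.348  1.068  0.474] F [-0.1 -0.6 -1.3] T [-0.05   0.014 -0.045] w 0.0124 ff 40.0 t 7.93
clock: 8.18
tcp_pos: [0.5866, -0.2193, 0.198]
tcp_rot: [-3.141, -0.0, 1.475]
wrist_force: [-0.3, 0.8, -0.7]
width: 0.0124
finger_force: 40.0
shift cm [ 0.03 -0.08  0.6 ] rot [-3.1414e+00 -1.0000e-04  1.4748e+00] pos [ 0.5866 -0.2193  0.198 ] j [-0.247  0.484  0.703  1.726 -0.351  1.061  0.477] F [-0.3  0.8 -0.7] T [-0.03  -0.002 -0.07 ] w 0.0124 ff 40.0 t 8.18
```

```bash
for i in 1 2; do python3 -m handwheel '[[0,0,0,0.1,0],[0,0,0,0.05,0],[0,0,0,0,0]]' >/dev/null; python3 to.py 0.5858 -0.219 0.192; done
```

```text
shift cm [ 0.03 -0.09  0.46] rot [-3.1416e+00 -1.0000e-04  1.4747e+00] pos [ 0.5866 -0.2194  0.1966] j [-0.247  0.485  0.702  1.728 -0.353  1.059  0.478] F [ 0.1  1.4 -1.9] T [ 0.044 -0.043 -0.014] w 0.0122 ff 40.0 t 8.43
shift cm [ 0.03 -0.08  0.3 ] rot [-3.1414 -0.      1.4748] pos [ 0.5866 -0.2194  0.195 ] j [-0.246  0.487  0.701  1.729 -0.354  1.056  0.479] F [-0.6  0.9 -1.4] T [-0.03  -0.007  0.059] w 0.0121 ff 40.0 t 8.68
```

```bash
python3 -m handwheel '[[0,0,0,0.1,0],[0,0,0,0.05,0],[0,0,0,0,0]]' >/dev/null; python3 to.py 0.5858 -0.219 0.192; python3 -m handwheel '[[0,0,0,0.1,0],[0,0,0,0.05,0],[0,0,0,0,0]]' >/dev/null; python3 to.py 0.5858 -0.219 0.192
```

```text
shift cm [ 0.03 -0.08  0.15] rot [-3.1413e+00 -1.0000e-04  1.4748e+00] pos [ 0.5866 -0.2194  0.1935] j [-0.245  0.488  0.7    1.731 -0.355  1.053  0.48 ] F [-0.1  1.  -0.6] T [-0.055  0.041  0.022] w 0.0123 ff 40.0 t 8.93
shift cm [ 0.03 -0.08  0.  ] rot [-3.1413e+00 -1.0000e-04  1.4748e+00] pos [ 0.5866 -0.2194  0.192 ] j [-0.244  0.49   0.699  1.732 -0.356  1.05   0.481] F [-0.9 -0.8 -1.6] T [ 0.049  0.001 -0.012] w 0.0123 ff 40.0 t 9.18
```

```bash
python3 -m handwheel '[[0,0,0,0.1,0],[0,0,0,0,0]]' >/dev/null; python3 to.py 0.5858 -0.219 0.192
```

```text
shift cm [ 0.03 -0.08 -0.1 ] rot [-3.1414 -0.      1.4748] pos [ 0.5866 -0.2194  0.191 ] j [-0.244  0.491  0.698  1.733 -0.357  1.049  0.481] F [-0.9  0.  -1.7] T [-0.001 -0.023  0.008] w 0.0124 ff 40.0 t 9.35
```

```bash
python3 -m handwheel '[[0,0,0,0.1,0],[0,0,0,0,0]]' | grep -E "pos|force"; python3 -m handwheel '[[0,0,0,0.1,0],[0,0,0,0,0]]' | grep -E "pos|force"; python3 -m handwheel '[[0,0,0,0.1,0],[0,0,0,0,0]]' | grep -E "pos|force"
```

```text
tcp_pos: [0.5866, -0.2194, 0.1901]
wrist_force: [-0.0, -0.4, -0.1]
finger_force: 40.1
tcp_pos: [0.5869, -0.2196, 0.1899]
wrist_force: [-1.6, 1.1, 3.4]
finger_force: 40.6
tcp_pos: [0.5871, -0.2197, 0.1898]
wrist_force: [-3.3, 2.2, 10.5]
finger_force: 41.3
```

```bash
python3 -m handwheel '[[0,0,0,-0.13,0],[0,0,0,0,0]]' | grep -E "pos|force"; python3 -m handwheel '[[0,0,0,0,-0.05],[0,0,0,0,-0.05],[0,0,0,0,0]]' | grep -E "pos|rot|_force"; python3 to.py 0.5866 -0.2194 0.19;  python3 -m handwheel '[[0,0,0,0,-0.05],[0,0,0,0,-0.05],[0,0,0,0,0]]' | grep -E "pos|rot|_force"; python3 to.py 0.5866 -0.2194 0.19
```

```text
tcp_pos: [0.5869, -0.2195, 0.1899]
wrist_force: [-0.8, 1.3, 3.7]
finger_force: 40.7
tcp_pos: [0.5872, -0.2199, 0.1899]
tcp_rot: [3.14, 0.001, 1.576]
wrist_force: [0.3, 0.0, 3.7]
finger_force: 40.5
shift cm [ 0.05 -0.06 -0.01] rot [3.1401e+00 7.0000e-04 1.5763e+00] pos [ 0.5872 -0.2199  0.1899] j [-0.226  0.486  0.672  1.733 -0.343  1.042  0.57 ] F [0.3 0.  3.7] T [-0.185 -0.115 -0.02 ] w 0.0122 ff 40.5 t 10.27
tcp_pos: [0.5872, -0.2198, 0.1899]
tcp_rot: [3.14, 0.001, 1.675]
wrist_force: [1.0, -0.8, 2.7]
finger_force: 40.6
shift cm [ 0.04 -0.05 -0.01] rot [3.1403e+00 5.0000e-04 1.6749e+00] pos [ 0.5872 -0.2198  0.1899] j [-0.21   0.48   0.647  1.732 -0.329  1.039  0.656] F [ 1.  -0.8  2.7] T [-0.13  -0.12  -0.011] w 0.0122 ff 40.6 t 10.52
```

```bash
python3 -m handwheel '[[0,0,0,0,-0.05],[0,0,0,0,-0.05],[0,0,0,0,0]]' | grep -E "pos|wrist"; python3 to.py 0.5866 -0.2194 0.19 | grep -o "T .*";  python3 -m handwheel '[[0,0,0,0,-0.05],[0,0,0,0,-0.05],[0,0,0,0,0]]' | grep -E "pos|wrist"; python3 to.py 0.5866 -0.2194 0.19| grep -o "T .*";python3 -m handwheel '[[0,0,0,0,-0.05],[0,0,0,0,-0.05],[0,0,0,0,0]]' | grep -E "pos|wrist"; python3 to.py 0.5866 -0.2194 0.19
```

```text
tcp_pos: [0.5871, -0.2197, 0.1899]
wrist_force: [0.4, -0.8, 3.3]
T [-0.115 -0.184 -0.038] w 0.0123 ff 40.6 t 10.77
tcp_pos: [0.5871, -0.2196, 0.1899]
wrist_force: [1.1, -0.7, 4.3]
T [-0.129 -0.19  -0.049] w 0.0122 ff 40.7 t 11.02
tcp_pos: [0.587, -0.2195, 0.1899]
wrist_force: [1.7, 0.1, 4.2]
shift cm [ 0.03 -0.04 -0.01] rot [3.1407e+00 4.0000e-04 1.9729e+00] pos [ 0.587  -0.2195  0.1899] j [-0.16   0.464  0.573  1.729 -0.287  1.033  0.916] F [1.7 0.1 4.2] T [-0.064 -0.192 -0.104] w 0.0121 ff 40.7 t 11.27
```

```bash
python3 -m handwheel '[[0,0,0,0,-0.05],[0,0,0,0,-0.05],[0,0,0,0,0]]' | grep -E "pos|wrist"; python3 to.py 0.5866 -0.2194 0.19 | grep -o "T .*";  python3 -m handwheel '[[0,0,0,0,-0.05],[0,0,0,0,-0.05],[0,0,0,0,0]]' | grep -E "pos|wrist"; python3 to.py 0.5866 -0.2194 0.19| grep -o "T .*";python3 -m handwheel '[[0,0,0,0,-0.05],[0,0,0,0,-0.05],[0,0,0,0,0]]' | grep -E "pos|wrist"; python3 to.py 0.5866 -0.2194 0.19
```

```text
tcp_pos: [0.5862, -0.2191, 0.1889]
wrist_force: [0.7, 0.2, 0.2]
T [-0.004 -0.122  0.031] w 0.0122 ff 40.2 t 11.52
tcp_pos: [0.5858, -0.2189, 0.1885]
wrist_force: [-0.6, 1.1, -1.4]
T [ 0.006  0.021 -0.024] w 0.0123 ff 40.0 t 11.77
tcp_pos: [0.5864, -0.2193, 0.1889]
wrist_force: [1.4, -0.6, -1.6]
shift cm [-0.02  0.01 -0.11] rot [-3.1411e+00 -6.0000e-04  2.2722e+00] pos [ 0.5864 -0.2193  0.1889] j [-0.11   0.451  0.501  1.727 -0.247  1.027  1.179] F [ 1.4 -0.6 -1.6] T [-0.152 -0.267 -0.042] w 0.0125 ff 40.0 t 12.02
```

```bash
python3 -m handwheel '[[0,0,0,0,0.05],[0,0,0,0,0.04],[0,0,0,0,0]]' | grep -E "pos|wrist"; python3 to.py 0.5866 -0.2194 0.19 | grep -o "T .*";  python3 -m handwheel '[[0,0,0,0.15,0],[0,0,0,0,0]]' | grep -E "pos|wrist"; python3 to.py 0.5866 -0.2194 0.19| grep -o "T .*";python3 -m handwheel '[[0,0,0,0.15,0],[0,0,0,0,0]]' | grep -E "pos|wrist"; python3 to.py 0.5866 -0.2194 0.19
```

```text
tcp_pos: [0.5862, -0.2191, 0.189]
wrist_force: [-0.2, -0.4, -1.2]
T [-0.058  0.026 -0.048] w 0.0124 ff 40.0 t 12.27
tcp_pos: [0.5863, -0.2192, 0.1874]
wrist_force: [-0.6, 0.2, -1.9]
T [-0.041 -0.036 -0.007] w 0.0122 ff 40.0 t 12.43
tcp_pos: [0.5864, -0.2193, 0.1861]
wrist_force: [0.5, 0.3, -2.0]
shift cm [-0.02  0.01 -0.39] rot [-3.1412e+00 -6.0000e-04  2.1846e+00] pos [ 0.5864 -0.2193  0.1861] j [-0.124  0.458  0.521  1.73  -0.261  1.023  1.103] F [ 0.5  0.3 -2. ] T [-0.017 -0.001  0.001] w 0.0121 ff 40.0 t 12.6
```

```bash
python3 -m handwheel '[[0,0,0,0.2,0],[0,0,0,0.1,0],[0,0,0,0,0]]' | grep -E "pos|wrist"; python3 -m handwheel '[[0,0,0,0.15,0],[0,0,0,0.1,0],[0,0,0,0,0]]' | grep -E "pos|wrist"; python3 to.py 0.5866 -0.2194 0.19| grep -o "T .*";python3 -m handwheel '[[0,0,0,0.1,0],[0,0,0,0,0]]' | grep -E "pos|wrist"; python3 to.py 0.5866 -0.2194 0.178
```

```text
tcp_pos: [0.5865, -0.2193, 0.1831]
wrist_force: [0.0, -0.3, -1.9]
tcp_pos: [0.5865, -0.2193, 0.1807]
wrist_force: [-0.3, 0.8, -1.4]
T [-0.035 -0.014  0.008] w 0.0124 ff 40.0 t 13.1
tcp_pos: [0.5866, -0.2194, 0.1798]
wrist_force: [1.0, -0.9, -1.0]
shift cm [-0.   -0.    0.18] rot [-3.1415e+00 -1.0000e-04  2.1848e+00] pos [ 0.5866 -0.2194  0.1798] j [-0.121  0.465  0.518  1.736 -0.265  1.011  1.107] F [ 1.  -0.9 -1. ] T [ 0.057 -0.004  0.032] w 0.0122 ff 40.0 t 13.27
```

```bash
python3 -m handwheel '[[0,0,0,0.1,0],[0,0,0,0,0]]' | grep -E "pos|wrist"; python3 -m handwheel '[[0,0,0,0.1,0],[0,0,0,0,0]]' | grep -E "pos|wrist"; python3 -m handwheel '[[0,0,0,0.05,0],[0,0,0,0,0]]' | grep -E "pos|wrist"; python3 to.py 0.5866 -0.2194 0.178
```

```text
tcp_pos: [0.5866, -0.2194, 0.1788]
wrist_force: [-0.8, -0.1, -1.9]
tcp_pos: [0.5866, -0.2196, 0.1781]
wrist_force: [-1.0, -0.0, 0.6]
tcp_pos: [0.5866, -0.2196, 0.1777]
wrist_force: [-1.4, -0.5, 1.1]
shift cm [ 0.01  0.01 -0.03] rot [3.1415e+00 1.0000e-04 2.1847e+00] pos [ 0.5866 -0.2196  0.1777] j [-0.12   0.467  0.517  1.738 -0.266  1.007  1.108] F [-1.4 -0.5  1.1] T [-0.013  0.243  0.016] w 0.0125 ff 40.3 t 13.77
```

```bash
python3 -m handwheel '[[0,0,0,0,0.06],[0,0,0,0,0.06],[0,0,0,0,0]]' | grep -E "pos|wrist"; python3 to.py 0.5866 -0.2194 0.178| grep -o "T .*"; python3 -m handwheel '[[0,0,0,0,0.06],[0,0,0,0,0.06],[0,0,0,0,0]]' | grep -E "pos|wrist"; python3 to.py 0.5866 -0.2194 0.178
```

```text
tcp_pos: [0.5871, -0.2194, 0.1778]
wrist_force: [-0.4, -0.4, 1.2]
T [-0.063 -0.083 -0.042] w 0.0126 ff 40.3 t 14.02
tcp_pos: [0.587, -0.2194, 0.1777]
wrist_force: [-0.4, 0.8, 1.3]
shift cm [ 0.01 -0.04 -0.03] rot [3.1411e+00 5.0000e-04 1.9446e+00] pos [ 0.587  -0.2194  0.1777] j [-0.161  0.478  0.576  1.741 -0.3    1.011  0.898] F [-0.4  0.8  1.3] T [ 0.011 -0.055 -0.08 ] w 0.0121 ff 40.3 t 14.27
```

```bash
python3 -m handwheel '[[0,0,0,0,0.05],[0,0,0,0.03,0.05],[0,0,0,0,0]]' | grep -E "pos|wrist"; python3 to.py 0.5866 -0.2194 0.178| grep -o "T .*"; python3 -m handwheel '[[0,0,0,0.03,0.05],[0,0,0,0.03,0.05],[0,0,0,0,0]]' | grep -E "pos|wrist"; python3 to.py 0.5866 -0.2194 0.178
```

```text
tcp_pos: [0.587, -0.2194, 0.1773]
wrist_force: [0.2, 0.3, 1.2]
T [ 0.005 -0.074 -0.065] w 0.012 ff 40.3 t 14.52
tcp_pos: [0.5869, -0.2194, 0.1767]
wrist_force: [0.1, -0.6, 2.4]
shift cm [ 0.   -0.03 -0.13] rot [3.1413e+00 2.0000e-04 1.7465e+00] pos [ 0.5869 -0.2194  0.1767] j [-0.194  0.49   0.624  1.744 -0.33   1.014  0.727] F [ 0.1 -0.6  2.4] T [ 0.066 -0.089 -0.018] w 0.0125 ff 40.4 t 14.77
```

Turned 25° so far and the forces are low. I'll keep following the thread down.

```bash
python3 -m handwheel '[[0,0,0,0.03,0.05],[0,0,0,0.04,0.05],[0,0,0,0,0]]' | grep -E "pos|wrist"; python3 to.py 0.5866 -0.2194 0.178| grep -o "T .*"; python3 -m handwheel '[[0,0,0,0.04,0.05],[0,0,0,0.04,0.05],[0,0,0,0,0]]' | grep -E "pos|wrist"; python3 to.py 0.5866 -0.2194 0.178
```

```text
tcp_pos: [0.5869, -0.2195, 0.176]
wrist_force: [0.3, 0.3, 2.2]
T [ 0.058 -0.077 -0.046] w 0.0124 ff 40.4 t 15.02
tcp_pos: [0.5868, -0.2196, 0.1752]
wrist_force: [0.5, 0.5, 1.9]
shift cm [ 0.01 -0.02 -0.28] rot [3.1413e+00 3.0000e-04 1.5470e+00] pos [ 0.5868 -0.2196  0.1752] j [-0.226  0.504  0.673  1.747 -0.362  1.017  0.556] F [0.5 0.5 1.9] T [ 0.    -0.025 -0.046] w 0.0127 ff 40.5 t 15.27
```

```bash
python3 -m handwheel '[[0,0,0,0.04,0.05],[0,0,0,0.04,0.05],[0,0,0,0,0]]' | grep -E "pos|wrist"; python3 to.py 0.5866 -0.2194 0.178| grep -o "T .*"; python3 -m handwheel '[[0,0,0,0.04,0.05],[0,0,0,0.04,0.05],[0,0,0,0,0]]' | grep -E "pos|wrist"; python3 to.py 0.5866 -0.2194 0.178
```

```text
tcp_pos: [0.5868, -0.2196, 0.1745]
wrist_force: [0.3, 0.7, 3.2]
T [-0.093 -0.085 -0.021] w 0.0122 ff 40.5 t 15.52
tcp_pos: [0.5868, -0.2197, 0.1736]
wrist_force: [0.9, -0.9, 1.9]
shift cm [ 0.02 -0.02 -0.44] rot [3.1413e+00 4.0000e-04 1.3472e+00] pos [ 0.5868 -0.2197  0.1736] j [-0.258  0.52   0.723  1.751 -0.395  1.022  0.386] F [ 0.9 -0.9  1.9] T [-0.126 -0.038 -0.041] w 0.0123 ff 40.5 t 15.77
```

```bash
python3 -m handwheel '[[0,0,0,0.03,0.04],[0,0,0,0.03,0.04],[0,0,0,0,0]]' | grep -E "pos|wrist"; python3 to.py 0.5866 -0.2194 0.178| grep -o "T .*"; python3 -m handwheel '[[0,0,0,0,0.04],[0,0,0,0,0.03],[0,0,0,0,0]]' | grep -E "pos|wrist"; python3 to.py 0.5866 -0.2194 0.178
```

```text
tcp_pos: [0.5868, -0.2196, 0.173]
wrist_force: [-0.1, -0.5, 3.3]
T [-0.054 -0.085  0.067] w 0.0125 ff 40.6 t 16.02
tcp_pos: [0.5868, -0.2195, 0.173]
wrist_force: [-0.1, -0.0, 4.4]
shift cm [ 0.   -0.02 -0.5 ] rot [3.1414e+00 1.0000e-04 1.1978e+00] pos [ 0.5868 -0.2195  0.173 ] j [-0.282  0.532  0.761  1.753 -0.421  1.027  0.26 ] F [-0.1 -0.   4.4] T [-0.074 -0.028  0.013] w 0.0124 ff 40.6 t 16.27
```

```bash
python3 -m handwheel '[[0,0,0,0,0.03],[0,0,0,0,0.02],[0,0,0,0,0]]' | grep -E "pos|wrist"; python3 to.py 0.5866 -0.2194 0.178| grep -o "T .*"; python3 -m handwheel '[[0,0,0,0,0.03],[0,0,0,0,0.02],[0,0,0,0,0]]' | grep -E "pos|wrist"; python3 to.py 0.5866 -0.2194 0.178
```

```text
tcp_pos: [0.5868, -0.2194, 0.173]
wrist_force: [-0.3, 0.3, 3.7]
T [-0.026 -0.015  0.022] w 0.0126 ff 40.6 t 16.52
tcp_pos: [0.5867, -0.2194, 0.1729]
wrist_force: [-0.0, 0.1, 4.5]
shift cm [-0.01 -0.01 -0.51] rot [ 3.1415 -0.      1.0954] pos [ 0.5867 -0.2194  0.1729] j [-0.298  0.541  0.787  1.754 -0.439  1.032  0.173] F [-0.   0.1  4.5] T [-0.049 -0.095  0.068] w 0.0123 ff 40.6 t 16.77
```

```bash
python3 -m handwheel '[[0,0,0,0,0.03],[0,0,0,0,0.02],[0,0,0,0,0]]' | grep -E "pos|wrist"; python3 to.py 0.5866 -0.2194 0.178| grep -o "T .*"; python3 -m handwheel '[[0,0,0,0,0.03],[0,0,0,0,0.02],[0,0,0,0,0]]' | grep -E "pos|wrist"; python3 to.py 0.5866 -0.2194 0.178
```

```text
tcp_pos: [0.5866, -0.2196, 0.1729]
wrist_force: [0.4, -1.0, 3.4]
T [-0.197 -0.033  0.103] w 0.0123 ff 40.6 t 17.02
tcp_pos: [0.5866, -0.2198, 0.173]
wrist_force: [-0.2, -2.5, 4.6]
shift cm [ 0.03 -0.02 -0.5 ] rot [3.1413e+00 5.0000e-04 9.9470e-01] pos [ 0.5866 -0.2198  0.173 ] j [-0.314  0.55   0.813  1.755 -0.456  1.037  0.089] F [-0.2 -2.5  4.6] T [-0.345  0.099  0.177] w 0.013 ff 40.7 t 17.27
```

```bash
python3 -m handwheel '[[0,0,0,0,0.02],[0,0,0,0,0.02],[0,0,0,0,0]]' | grep -E "pos|wrist"; python3 to.py 0.5866 -0.2194 0.178
```

```text
tcp_pos: [0.5866, -0.2198, 0.173]
wrist_force: [-1.3, -1.5, 4.1]
shift cm [ 0.03 -0.02 -0.5 ] rot [3.1413e+00 4.0000e-04 9.5360e-01] pos [ 0.5866 -0.2198  0.173 ] j [-0.32   0.553  0.824  1.755 -0.463  1.039  0.054] F [-1.3 -1.5  4.1] T [-0.443  0.042  0.235] w 0.0123 ff 40.7 t 17.52
```

```bash
python3 -m handwheel '[[0,0,0,-0.05,0],[0,0,0,-0.05,0],[0,0,0,0,0]]' | grep -E "pos|wrist"; python3 to.py 0.5866 -0.2194 0.178;  python3 -m handwheel '[[0,0,0,-0.05,0],[0,0,0,-0.05,0],[0,0,0,0,0]]' | grep -E "pos|wrist"; python3 to.py 0.5866 -0.2194 0.178
```

```text
tcp_pos: [0.5864, -0.2196, 0.1732]
wrist_force: [1.8, -3.8, -4.4]
shift cm [ 0.02  0.   -0.48] rot [-3.1415e+00  8.0000e-04  9.5490e-01] pos [ 0.5864 -0.2196  0.1732] j [-0.32   0.553  0.824  1.755 -0.462  1.039  0.054] F [ 1.8 -3.8 -4.4] T [-0.998 -0.529  0.268] w 0.0126 ff 39.8 t 17.77
tcp_pos: [0.5862, -0.2194, 0.1734]
wrist_force: [3.6, -5.8, -11.3]
shift cm [ 0.02  0.03 -0.46] rot [-3.141e+00  1.400e-03  9.548e-01] pos [ 0.5862 -0.2194  0.1734] j [-0.321  0.553  0.824  1.755 -0.461  1.04   0.054] F [  3.6  -5.8 -11.3] T [-1.225 -0.981  0.27 ] w 0.0124 ff 39.5 t 18.02
```

```bash
python3 -m handwheel '[[0,0,0,0.06,0],[0,0,0,0.06,0],[0,0,0,0,-0.05],[0,0,0,0,-0.05],[0,0,0,0,0]]' | grep -E "pos|wrist"; python3 to.py 0.5866 -0.2194 0.178; python3 -m handwheel '[[10,0,0,0,0],[20,0,0,0,0],[30,0,0,0,0],[40,0,0,0,0],[50,0,0,0,0],[50,0,0,0,0],[50,0,0,0,0],[50,0,0,0,0]]'
```

```text
tcp_pos: [0.5865, -0.2195, 0.1733]
wrist_force: [2.6, -3.8, -5.6]
shift cm [ 0.02  0.01 -0.47] rot [-3.1414e+00  1.0000e-04  1.0558e+00] pos [ 0.5865 -0.2195  0.1733] j [-0.304  0.543  0.797  1.754 -0.445  1.034  0.14 ] F [ 2.6 -3.8 -5.6] T [-1.051 -0.534  0.037] w 0.0125 ff 40.0 t 18.43
clock: 19.1
tcp_pos: [0.5867, -0.2193, 0.1738]
tcp_rot: [-3.142, -0.0, 1.055]
wrist_force: [0.0, 0.3, -0.4]
width: 0.0428
finger_force: 0.0
```

```bash
python3 -m handwheel '[[60,0,0,-1.5,0],[60,0,0,-2.5,0],[60,0,0,-3,0],[60,0,0,-3,0],[60,0,0,-3,0],[60,0,0,-3,0],[60,0,0,0,0],[60,0,0,0,0]]'
python3 - <<'E'
from fit import *
p,d=eyes.camera("side"); np.savez("side4.npz",p=p,d=d); cv2.imwrite("pics/s4.png",cv2.resize(p[190:340,260:420],None,fx=4,fy=4,interpolation=cv2.INTER_CUBIC))
C=cloud("side",d); t=[.586,-.2195]; r=np.hypot(C[...,0]-t[0],C[...,1]-t[1])
b=bar_mask("side",p,(220,300,310,370)); print("bar top z",np.percentile(C[b][:,2],[50,90,97]).round(4))
k=(r<.09)&(r>.05)&(C[...,2]>.115)&(C[...,2]<.14); print("disc z",np.median(C[k][:,2]))
k=(p.max(2)<75)&(r<.036)&(C[...,2]>.14)&~b; print("skirt top z",np.percentile(C[k][:,2],[50,75,90]))
k=(p.max(2)<75)&(r<.05)&(C[...,2]>.13)&(C[...,2]<.158); q=C[k]; s=least_squares(lambda v:np.hypot(q[:,0]-v[0],q[:,1]-v[1])-.039,t,loss="soft_l1",f_scale=.002); print("knob",s.x)
E
```

```text
clock: 19.77
tcp_pos: [0.5874, -0.22, 0.3356]
tcp_rot: [3.138, -0.001, 1.055]
wrist_force: [-0.4, 0.6, -1.1]
width: 0.0512
finger_force: 0.0
bar top z [0.1989 0.2008 0.2022]
disc z 0.12551662933400015
skirt top z [0.43856372 0.45955081 0.4685347 ]
knob [ 0.58413989 -0.22086649]
```

View pics/s4.png

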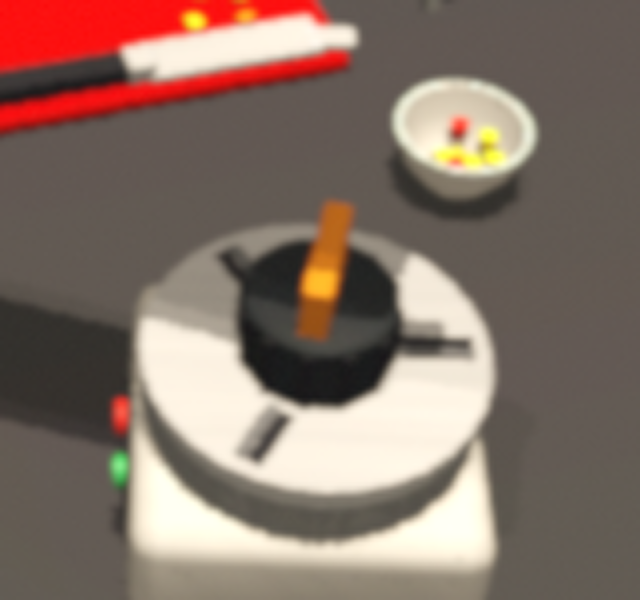

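The picture shows the knob upright at the disc centre (crop 320,310) and released. The disc went from 0.1305 to 0.1255 m, so it is 5 mm down and home. Handing in.

```bash
python3 -c "
from cell import ctrl
print(ctrl.job_done())"
```

```text
the job is handed in; nothing more can be done
None
```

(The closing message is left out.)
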